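# Put the tea tin and spice jar away in the latching caddy

### The job

Press down the yellow release tab and slide the red cover of the caddy fully open, stand the blue tea tin and the amber spice jar upright on the floor of the open bay, then press the tab again and slide the cover fully shut so that its tab springs up and latches. Leave the soap bottle, the cup and the pepper mill standing where they are.

Things in the scene. Friction and masses are not known exactly. Their poses are not given: they have to be found in the camera images.
- caddy: White storage caddy fixed on the counter, 194 mm (its x) by 310 mm (its y) by 101.5 mm high. Origin: centre of its underside; z up. Its -y half is an open-topped bay, its +y half a roofed deck (top z 80 mm) over which the cover slides to open. Grey rail lips along both long sides, x 80 to 97 mm either side, z 96.5 to 101.5 mm; notches for the tab's lugs at y -75 and +65 mm.
- bay_floor (a point): Point on the bay's floor, at x 0, y -79.5, z 6 mm of the caddy; axes as the caddy's. The bay inside spans caddy x -89 to +89 and y -149 to 0 mm; its mouth between the lips is 160 mm wide in x, and with the cover open y -149 to -10 mm is free.
- cover (a joint): Red cover, 174 by 150 mm, sliding on the rails: 0 shut (starts so, latched), 0.14 m fully open at its stop, towards caddy +y. Caddy z 81 to 85 mm. Shut it spans caddy y -150 to 0, open -10 to 140 mm. Slides with 1 to 3 N once freed; stays where left. Two ridges across the slide, 62 mm long (x), 8 thick, top at caddy z 116, 48 mm apart, flank the tab: closed fingertips fit between and push them.
- tab (a joint): Yellow spring tab on the cover: 0 up, 0.009 m fully pressed, straight down; 2.3 N to start, 6.3 N at the bottom. Up in the notches it locks the cover shut or fully open; pressed over 5 mm it frees the cover. Between the ends the rail lips hold it 5 mm down; within 2 mm of either end it springs up by itself when let go.
- tab_top (a point): Centre of the tab's flat top (pad 52 mm in caddy x by 44 mm in y), which lies level with the rail lips (caddy z 101.5 mm) when up. It moves with the cover: caddy y -75 mm shut, +65 mm open. Axes as the caddy's.
- tea_tin: Blue tea tin with a pale band and metal lid, loose, 48 mm (its x) by 70 mm (its y) by 66 mm high, 0.13 to 0.25 kg. Origin: centre of its underside; z up.
- spice_jar: Round amber glass spice jar with an orange cap, loose, 50 mm diameter, 66 mm high, 0.11 to 0.22 kg. Origin: centre of its underside; z up.
- soap_bottle: Bystander: green soap bottle, 64 mm diameter, 165 mm high. Origin: centre of its underside.
- cup: Bystander: blue ceramic cup without handle, 74 mm diameter, 85 mm high. Origin: centre of its underside.
- pepper_mill: Bystander: turned wooden pepper mill, 58 mm diameter at the foot, 138 mm high. Origin: centre of its underside.

How it is judged:
By the outcome, as a careful person would: the job done as asked, in the order asked, and still so for the second after the job is handed in, with the robot touching nothing.
It also fails if it takes over 72 s, if anything falls off the work surface, if the arm or the gripper's body presses on something with over 40 N, if the wrist force passes 120 N, or if a joint passes its speed limit or range.

### The arm

A 6-joint arm with a two-finger parallel gripper is mounted at the origin on the work surface. World frame = base frame: x ahead of the robot, y to its left, z up, the work surface at z = 0. Lengths are in mm, angles in rad, forces in N, time in s.
With the tool pointing down it reaches from about 300 to 775 mm from the base axis. Payload 14.6 kg.
Tool frame: the origin (TCP) lies midway between the tips of the shut fingers; the grasp point (between the pads) lies behind it (manip.grip_depth is the z of the grasp point in the tool frame, in mm); z points along the fingers, y is the line along which they close (so a half turn about z gives the same grasp; the last joint's range is limited). The gripper opens to 94 mm and grips with 3 to 60 N. Pads are 16 mm wide; open, the fingers measure 119 mm over their backs; the gripper's body (75 mm by 177 mm) begins 78 mm behind the grasp point.
Start: joints at [1.079, 0.3, 1.521, -0, 1.321, -0.067], TCP at [226.672, 501.108, 205.446] pointing down, gripper open.
Joint ranges: [-3.03, 3.03], [-0.79, 2.21], [0.23, 2.52], [-1.04, 4.18], [0, 3.07], [-2.55, 2.55]. Speed limits (rad/s): [2.22, 2.22, 2.57, 3.14, 3.14, 3.14].

### API

Orientations are given as [roll, pitch, yaw] about the fixed x, y, z axes, in that order (R = Rz(yaw) Ry(pitch) Rx(roll)).
In Python, from cell import manip gives the robot as it stands.
- The arm moves only by the shell command python3 nudge.py [OPENING] [FORCE], which reads ROWS from standard input. ROWS is a JSON list of rows, 1 to 5 of them, each of 6 numbers: dx, dy, dz in cm, then a rotation vector rx, ry, rz in units of 0.25 rad; each row is the pose to reach, as a shift and turn from the pose commanded when the command began, along the tool's axes at that moment; what a row does not reach only later rows make up. A row lasts 1/10 s, in which the tool goes at most 50 mm and 0.15 rad, less where a joint would pass 70% of its speed; a pose out of reach is approached as far as the arm can. OPENING is the finger opening in mm, set as the command begins (- or left out keeps the last). The fingers move at their own pace and stop on an object; FORCE is the grip in N (left out, the last holds). Time passes only in rows, so rows that do not move let the fingers close. It prints the time, the measured TCP pose, the force, the opening and the grip force at its end. Input that does not fit is refused with a message, and nothing moves.
- manip.read_state(): the state, without advancing time (a new reading comes with each control period).
- manip.camera(name): name is "scene" or "top" or "wrist"; returns (picture, depth): 480x640x3 uint8, red, green, blue; 480x640 float32, mm along the optical axis (not along the pixel's ray), 0 where there is no reading.
- manip.camera_info(name): a dict with "K" (3x3 intrinsics, pixels), "rvec" (rotation vector, rad) and "tvec" (3), from world to camera coordinates, as OpenCV has them; the wrist camera has in their place "mount" (4x4, takes a point from camera to tool coordinates, whose origin is the TCP and whose axes are the flange's). Camera axes: x right, y down, z forward; pixel columns grow to the right and rows downward; lengths in mm; the calibration is good to about 2 mm. The wrist camera is an equidistant fisheye: a pixel r from the principal point sees the ray r / f radians off the axis. A picture is of the moment at which its call begins: read the wrist's pose just before it. camera_info takes no time and is no camera call.
- manip.sign_off(): hands the job in; it is judged then, once.
The state is a dict: "clock": time; "joints": joint angles; "qd": joint speeds; "effort": joint torques, N m; "eef_pos": TCP position; "eef_rot": TCP orientation; "wrist_force": force on the tool from outside, world axes, zero at the start; "moment": the same for the moment, N m; "finger_gap": finger opening in mm; "finger_force": force on a finger pad.
Only numpy, scipy, OpenCV 4.12 (cv2) and the standard library are available. Lean on these libraries where they do the work, as an engineer would, in place of code of your own. Each camera call takes 0.05 s, during which the arm holds its last target. There are 200 camera calls.

## Working session

There is one attempt and no reset: what is moved stays moved. The work goes in short steps, Python scripts to look and compute and a shell command to move; the robot and the scene stay as the last step left them, time stands still between calls to the robot, and variables do not carry over. Pictures are saved under pics/ and viewed, at most 10 in all, crops included, and the job is handed in when it is done.

```bash
ls; mkdir -p pics; python3 - <<'E'
from cell import manip
import cv2,numpy as np
s=manip.read_state();print(s, manip.grip_depth)
for n in("scene","top","wrist"):
    i=manip.camera_info(n);print(n,{k:np.round(v,3).tolist() for k,v in i.items() if not isinstance(v,str)})
ims=[]
for n in("scene","top"):
    p,d=manip.camera(n);cv2.imwrite(f"pics/{n}0.png",p[:,:,::-1]);np.savez(f"pics/{n}0.npz",p=p,d=d)
E
```

```text
cell.py
nudge.py
pics
{'clock': 0.0, 'joints': array([ 1.07937990e+00,  3.00473290e-01,  1.52160382e+00, -2.11552204e-05,
        1.32070982e+00, -6.66003023e-02]), 'qd': array([ 0.00119804, -0.00155852,  0.00178991,  0.00076401,  0.00163758,
       -0.00309777]), 'effort': array([-3.44643711e-03, -5.31796467e+01, -3.52734804e+01,  7.07520708e-02,
        2.43296177e-02, -1.45466074e-04]), 'eef_pos': array([226.56175481, 500.86572707, 204.87551692]), 'eef_rot': array([-3.14039966e+00, -5.90347475e-05,  2.71678174e+00]), 'wrist_force': array([-0.64562683, -0.47748244,  1.55171677]), 'moment': array([-0.01387681, -0.03254018,  0.00579056]), 'finger_force': 0.0, 'finger_gap': 94.18000514649484} -18.8
scene {'K': [[498.691, 0.0, 322.351], [0.0, 498.691, 239.278], [0.0, 0.0, 1.0]], 'rvec': [1.399, 2.158, -0.87], 'tvec': [197.071, -266.626, 1450.312]}
top {'K': [[510.578, 0.0, 317.455], [0.0, 510.578, 236.838], [0.0, 0.0, 1.0]], 'rvec': [2.063, -2.161, 0.219], 'tvec': [36.404, 544.363, 937.831]}
wrist {'K': [[371.648, 0.0, 316.008], [0.0, 371.648, 243.391], [0.0, 0.0, 1.0]], 'mount': [[0.001, -0.969, -0.248, 70.726], [1.0, 0.001, 0.0, -0.294], [0.0, -0.248, 0.969, -177.847], [0.0, 0.0, 0.0, 1.0]]}
```
View pics/top0.png

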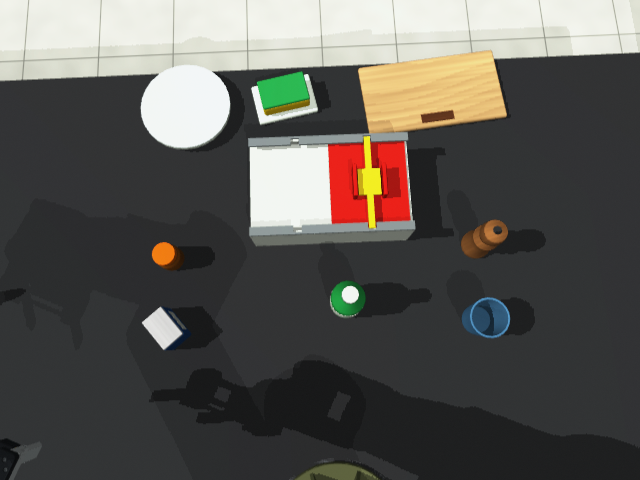

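View pics/scene0.png

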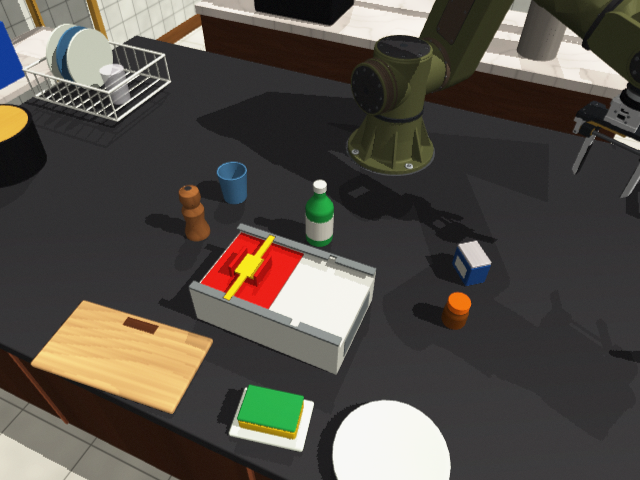

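Top view: the caddy is centred near (330,185), with the red cover and yellow tab at (371,181). Tin lid is at (165,328), jar cap (164,254), bottle (348,297), cup (490,317) and mill (490,235). The scene view agrees.

```bash
cat > h.py <<'E'
import numpy as np,cv2
from cell import manip
from scipy.spatial.transform import Rotation as Ro
def cam(n):
    i=manip.camera_info(n);return np.array(i["K"]),cv2.Rodrigues(np.array(i["rvec"],float))[0],np.array(i["tvec"],float).ravel()
def plane(n,px,z):
    K,R,t=cam(n);px=np.atleast_2d(np.asarray(px,float))
    d=np.c_[px,np.ones(len(px))]@np.linalg.inv(K).T@R; c=-R.T@t
    return c+d*((z-c[2])/d[:,2])[:,None]
def cloud(n,d):
    K,R,t=cam(n);v,u=np.mgrid[:480,:640]
    P=np.stack([(u-K[0,2])/K[0,0]*d,(v-K[1,2])/K[1,1]*d,d],-1)
    W=(P-t)@R; W[d==0]=np.nan; return W
def hsv(p): return cv2.cvtColor(p,cv2.COLOR_RGB2HSV)
def mask(p,lo,hi,box=None):
    m=cv2.inRange(hsv(p),np.array(lo),np.array(hi))
    if box: k=np.zeros_like(m);k[box[1]:box[3],box[0]:box[2]]=255;m&=k
    return m
def big(m): return max(cv2.findContours(m,0,2)[0],key=cv2.contourArea)[:,0]
def totool(delta):  # world shift -> tool axes now
    s=manip.read_state();return Ro.from_euler('xyz',s["eef_rot"]).inv().apply(delta)
E
python3 - <<'E'
from h import *
for n,bx in(("top",dict(tin=(130,295,200,360),jar=(145,235,190,275),y=(340,130,400,235),cad=(240,125,425,255),bot=(325,275,370,322),cup=(455,290,515,340),mill=(455,215,515,262))),
            ("scene",dict(tin=(445,235,500,290),jar=(435,290,475,330),y=(215,230,285,305),cad=(185,220,380,370),bot=(300,175,340,250),cup=(210,155,250,205),mill=(175,180,215,245)))):
    f=np.load(f"pics/{n}0.npz");p,d=f["p"],f["d"];W=cloud(n,d)
    print(n)
    for k,b in bx.items():
        w=W[b[1]:b[3],b[0]:b[2]].reshape(-1,3);w=w[np.isfinite(w[:,2])]
        w=w[(w[:,2]>12)&(w[:,2]<200)]
        zt=np.percentile(w[:,2],99.5);top=w[w[:,2]>zt-5]
        print(k,'ztop',zt.round(1),'top mean',top.mean(0).round(1),'min',w.min(0).round(0),'max',w.max(0).round(0))
    c=big(mask(p,(20,150,100),(35,255,255),bx['y']));r=cv2.minAreaRect(c);q=plane(n,cv2.boxPoints(r),101.5);print('tab',q[:,:2].round(1).tolist(),q.mean(0).round(1))
    c=big(mask(p,(3,170,150),(16,255,255),bx['jar']));print('cap', plane(n,[cv2.minEnclosingCircle(c)[0]],66).round(1))
    b=bx['tin'];m=np.zeros((480,640),np.uint8);m[(np.abs(W[...,2]-66)<5)]=255;k=np.zeros_like(m);k[b[1]:b[3],b[0]:b[2]]=255
    c=big(m&k);r=cv2.minAreaRect(c);q=plane(n,cv2.boxPoints(r),66);print('tin',q[:,:2].round(1).tolist(),q.mean(0).round(1),[np.linalg.norm(q[i]-q[i-1]).round(1) for i in range(3)])
    m=np.zeros((480,640),np.uint8);m[(np.abs(W[...,2]-99.5)<6)]=255;b=bx['cad'];k=np.zeros_like(m);k[b[1]:b[3],b[0]:b[2]]=255
    w=W[(m&k)>0][:,:2].astype(np.float32);r=cv2.minAreaRect(w);print('lips',r,cv2.boxPoints(r).round(0).tolist())
E
```

```text
top
tin ztop 69.2 top mean [384.7 308.2  65.8] min [345. 269.  12.] max [426. 346.  70.]
jar ztop 68.4 top mean [526.1 308.3  65.3] min [502. 284.  12.] max [550. 331.  69.]
y ztop 117.0 top mean [640.  -91.8 114.9] min [ 543. -171.   12.] max [781. -31. 119.]
cad ztop 115.7 top mean [639.9 -92.  114.7] min [ 543. -227.   12.] max [793. 139. 119.]
bot ztop 166.5 top mean [422.1 -38.9 163.9] min [390. -70.  14.] max [454.  -7. 167.]
cup ztop 87.2 top mean [ 375.3 -296.6   84.3] min [ 339. -333.   12.] max [ 412. -260.   88.]
mill ztop 138.7 top mean [ 526.1 -307.7  135.5] min [ 498. -332.   12.] max [ 554. -281.  139.]
tab [[730.6, -69.4], [731.8, -113.5], [550.1, -113.0], [549.0, -70.5]] [640.4 -91.6 101.5]
cap [[525.2 308.8  66. ]]
tin [[396.4, 348.3], [425.8, 312.0], [373.1, 268.0], [344.4, 304.3]] [384.9 308.1  66. ] [np.float64(68.2), np.float64(46.8), np.float64(68.6)]
lips ((641.5631713867188, -16.825149536132812), (310.0837707519531, 196.39263916015625), 89.77774810791016) [[543.0, -171.0], [739.0, -172.0], [740.0, 138.0], [544.0, 139.0]]
scene
tin ztop 67.9 top mean [386.2 31
[... 325 characters left out ...]
6.0 top mean [422.6 -37.6 163.8] min [403. -70.  12.] max [559.  14. 168.]
cup ztop 85.7 top mean [ 376.9 -294.9   83.2] min [ 339. -333.   12.] max [ 414. -259.   87.]
mill ztop 137.4 top mean [ 530.9 -306.   134.9] min [ 506. -334.   12.] max [ 556. -280.  139.]
tab [[729.4, -106.5], [540.1, -123.6], [552.0, -78.8], [736.8, -67.3]] [639.6 -94.  101.5]
cap [[531.8 310.   66. ]]
tin [[378.5, 270.5], [332.0, 295.0], [397.9, 347.5], [440.8, 323.2]] [387.3 309.   66. ] [np.float64(81.6), np.float64(52.6), np.float64(84.3)]
lips ((640.3646240234375, -16.357269287109375), (310.7861022949219, 197.73867797851562), 89.84197235107422) [[541.0, -171.0], [739.0, -172.0], [740.0, 139.0], [542.0, 139.0]]
```

The rows are not in the units I measure in: shifts go in cm and turns go in units of 0.25 rad. I convert before sending: -123 mm is -12.3, -41.4 mm is -4.14.

```bash

echo '[[-4.14,-2.46,0,0,0,0],[-8.29,-4.92,0,0,0,0],[-12.43,-7.38,0,0,0,0],[-16.58,-9.84,0,0,0,0],[-20.72,-12.3,0,0,0,0]]' | python3 nudge.py 0 20
echo '[[-4.14,-2.46,0,0,0,0],[-8.29,-4.92,0,0,0,0],[-12.43,-7.38,0,0,0,0],[-16.58,-9.84,0,0,0,0],[-20.72,-12.3,0,0,0,0]]' | python3 nudge.py
echo '[[-4.14,-2.46,0,0,0,-0.34],[-8.29,-4.92,0,0,0,-0.68],[-12.43,-7.38,0,0,0,-1.02],[-16.58,-9.84,0,0,0,-1.36],[-20.72,-12.3,0,0,0,-1.7]]' | python3 nudge.py
```

```text
clock: 0.6
eef_pos: [365.4, 301.9, 205.4]
eef_rot: [-3.141, -0.0, 2.717]
wrist_force: [0.8, 1.4, -0.1]
finger_gap: 57.8
finger_force: 0.0
clock: 1.1
eef_pos: [503.6, 104.3, 205.3]
eef_rot: [-3.142, -0.0, 2.717]
wrist_force: [0.6, 0.8, 0.5]
finger_gap: 17.2
finger_force: 0.0
clock: 1.6
eef_pos: [641.6, -93.1, 205.0]
eef_rot: [3.141, -0.001, -3.138]
wrist_force: [0.7, 0.9, -0.6]
finger_gap: 0.1
finger_force: 0.0
```

```bash

echo '[[0,0.1,4.5,0,0,0],[0.05,0.12,8.5,0,0,0],[0.05,0.12,9.8,0,0,0],[0.05,0.12,10.1,0,0,0]]' | python3 nudge.py
echo '[[0,0,0.3,0,0,0],[0,0,0.6,0,0,0],[0,0,0.9,0,0,0],[0,0,1.05,0,0,0],[0,0,1.05,0,0,0]]' | python3 nudge.py
```

```text
clock: 2.0
eef_pos: [639.9, -89.9, 103.3]
eef_rot: [3.141, -0.003, -3.141]
wrist_force: [0.1, 0.3, 0.6]
finger_gap: 0.3
finger_force: 0.0
clock: 2.5
eef_pos: [641.2, -90.1, 94.9]
eef_rot: [-3.141, 0.002, -3.141]
wrist_force: [4.0, 0.7, 5.1]
finger_gap: 0.6
finger_force: 2.5
```

```bash

echo '[[0,0.3,0.08,0,0,0],[0,0.8,0.08,0,0,0],[0,1.8,0.08,0,0,0],[0,3.2,0.08,0,0,0],[0,4.8,0.08,0,0,0]]' | python3 nudge.py
echo '[[0,2,0,0,0,0],[0,4,0,0,0,0],[0,6,0,0,0,0],[0,7.6,0,0,0,0],[0,8.4,0,0,0,0]]' | python3 nudge.py
echo '[[0,0.4,0,0,0,0],[0,0.7,0,0,0,0],[0,0.9,0,0,0,0],[0,1,0,0,0,0],[0,1,0,0,0,0]]' | python3 nudge.py
```

```text
clock: 3.0
eef_pos: [641.1, -42.3, 94.1]
eef_rot: [-3.141, 0.002, 3.141]
wrist_force: [3.5, -1.0, 4.8]
finger_gap: 0.1
finger_force: 2.7
clock: 3.5
eef_pos: [641.1, 43.0, 94.1]
eef_rot: [-3.141, 0.002, -3.14]
wrist_force: [2.3, -1.9, 5.4]
finger_gap: 0.3
finger_force: 2.7
clock: 4.0
eef_pos: [640.8, 51.5, 93.9]
eef_rot: [-3.141, 0.001, -3.141]
wrist_force: [1.6, -2.0, 4.9]
finger_gap: 0.6
finger_force: 2.7
```

```bash
cat > tab.py <<'E'
from h import *
import sys
p,d=manip.camera("top");cv2.imwrite(f"pics/{sys.argv[1]}.png",p[:,:,::-1]);W=cloud("top",d)
r=mask(p,(0,180,60),(6,255,255),(240,125,425,255))>0
w=W[r&(abs(W[...,2]-84)<7)]; print('red cover y', np.percentile(w[:,1],[1,99]).round(1),'n',len(w))
w=W[r&(W[...,2]>109)]; print('ridges y',np.percentile(w[:,1],[1,99]).round(1) if len(w) else None)
m=mask(p,(20,150,80),(35,255,255),(240,125,425,255))>0;w=W[m];print('yellow',np.nanmedian(w,0).round(1))
E
python3 tab.py t1
```

```text
red cover y [-26.  -22.7] n 16
ridges y [-8.7 -7.8]
yellow [nan nan nan]
  return np.nanmean(a, axis, out=out, keepdims=keepdims)
```

```bash

echo '[[0,0.2,0,0,0,0],[0,0.4,0,0,0,0],[0,0.5,0,0,0,0],[0,0.5,0,0,0,0]]' | python3 nudge.py
echo '[[0,0.2,0,0,0,0],[0,0.4,0,0,0,0],[0,0.5,0,0,0,0],[0,0.5,0,0,0,0]]' | python3 nudge.py
```

```text
clock: 4.45
eef_pos: [640.5, 56.4, 93.7]
eef_rot: [-3.141, 0.0, -3.142]
wrist_force: [0.6, -3.5, 5.4]
finger_gap: 0.0
finger_force: 2.7
clock: 4.85
eef_pos: [640.5, 60.7, 93.7]
eef_rot: [-3.14, 0.0, 3.141]
wrist_force: [0.3, -6.7, 4.4]
finger_gap: 0.2
finger_force: 4.5
```

```bash

echo '[[0,0.15,0,0,0,0],[0,0.3,0,0,0,0],[0,0.3,0,0,0,0]]' | python3 nudge.py
echo '[[0,0.1,-0.5,0,0,0],[0,0.1,-1.2,0,0,0],[0,-0.6,-1.6,0,0,0],[0,-0.8,-5,0,0,0],[0,-0.8,-9.5,0,0,0]]' | python3 nudge.py 94
echo '[[0,5,0,0,0,0],[0,10,0,0,0,0],[0,15,0,0,0,0],[0,20,0,0,0,0],[0,25,0,0,0,0]]' | python3 nudge.py
python3 tab.py t2
```

```text
clock: 5.15
eef_pos: [640.5, 60.9, 93.8]
eef_rot: [-3.136, -0.0, 3.14]
wrist_force: [-1.0, -23.2, 6.3]
finger_gap: 0.3
finger_force: 12.9
clock: 5.65
eef_pos: [639.1, 56.0, 186.5]
eef_rot: [-3.141, -0.006, 3.141]
wrist_force: [1.0, 0.0, 0.1]
finger_gap: 36.8
finger_force: 0.0
clock: 6.15
eef_pos: [639.7, 308.7, 187.9]
eef_rot: [-3.141, -0.001, -3.142]
wrist_force: [0.6, -0.1, -0.4]
finger_gap: 77.2
finger_force: 0.0
red cover y [-25.4 120.9] n 4727
ridges y [16.  79.6]
yellow [639.1  48.  100.5]
```

```bash

echo '[[4,0,0,0,0,0],[8,0,0,0,0,0],[11.35,0,1,0,0,0],[11.35,0,4,0,0,0],[11.35,0,6,0,0,0]]' | python3 nudge.py 94
echo '[[0,0,4,0,0,0],[0,0,8,0,0,0],[0,0,10,0,0,0],[0,0,10.3,0,0,0]]' | python3 nudge.py
echo '[[0,0,0,0,0,0],[0,0,0,0,0,0],[0,0,0,0,0,0],[0,0,0,0,0,0],[0,0,0,0,0,0]]' | python3 nudge.py 40 15
```

```text
clock: 6.7
eef_pos: [525.6, 306.7, 127.1]
eef_rot: [-3.141, -0.001, -3.141]
wrist_force: [0.8, 0.0, -0.6]
finger_gap: 93.7
finger_force: 0.0
clock: 7.1
eef_pos: [525.3, 306.0, 22.2]
eef_rot: [-3.139, -0.005, -3.141]
wrist_force: [-0.1, -0.4, 0.7]
finger_gap: 93.7
finger_force: 0.0
clock: 7.6
eef_pos: [527.1, 307.0, 25.7]
eef_rot: [3.141, 0.001, -3.141]
wrist_force: [0.4, -0.4, -0.7]
finger_gap: 57.6
finger_force: 0.0
```

```bash

echo '[[0,0,0,0,0,0],[0,0,0,0,0,0],[0,0,0,0,0,0],[0,0,0,0,0,0],[0,0,0,0,0,0]]' | python3 nudge.py 40 15
echo '[[0,0,-1,0,0,0],[0,0,-3,0,0,0],[0,0,-6,0,0,0],[0,0,-10,0,0,0],[0,0,-13,0,0,0]]' | python3 nudge.py
python3 - <<'E'
from h import *
s=manip.read_state();print({k:np.round(s[k],3) for k in("eef_pos","finger_gap","finger_force","joints")})
p,d=manip.camera("wrist");cv2.imwrite("pics/w1.png",p[:,:,::-1])
E
```

```text
clock: 8.1
eef_pos: [527.1, 307.1, 25.5]
eef_rot: [3.141, 0.001, -3.141]
wrist_force: [-0.6, 1.3, 4.8]
finger_gap: 49.8
finger_force: 15.0
clock: 8.6
eef_pos: [526.9, 306.8, 157.7]
eef_rot: [3.141, 0.001, -3.141]
wrist_force: [-0.4, 1.2, -1.8]
finger_gap: 49.2
finger_force: 15.0
{'eef_pos': array([526.938, 306.776, 157.705]), 'finger_gap': np.float64(49.242), 'finger_force': np.float64(15.0), 'joints': array([ 0.467,  0.472,  1.398, -0.   ,  1.271, -1.104])}
```

View pics/w1.png

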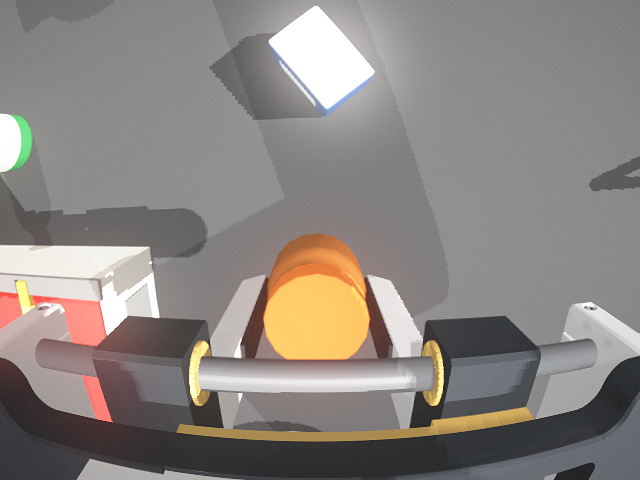

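The jar is held upright, at pixel (316,310) between the fingers.

```bash

echo '[[-1.6,-4,-1.7,0,0,0],[-3.3,-8.4,-1.7,0,0,0],[-5.1,-13,-1.7,0,0,0],[-6.8,-17.5,-1.7,0,0,0],[-8.6,-22,-1.7,0,0,0]]' | python3 nudge.py
echo '[[-1.7,-4.4,0,0,0,0],[-3.5,-9,0,0,0,0],[-5.3,-13.5,0,0,0,0],[-6.8,-17.4,0,0,0,0],[-7.2,-18.3,0,0,0,0]]' | python3 nudge.py
echo '[[0,0,1.5,0,0,0],[0,0,4.5,0,0,0],[0,0,6.5,0,0,0],[0,0,7,0,0,0],[0,0,7,0,0,0]]' | python3 nudge.py
```

```text
clock: 9.15
eef_pos: [613.0, 84.9, 172.3]
eef_rot: [-3.141, -0.0, -3.141]
wrist_force: [1.3, 0.5, -1.5]
finger_gap: 49.3
finger_force: 15.0
clock: 9.65
eef_pos: [685.1, -100.5, 171.4]
eef_rot: [-3.141, -0.001, 3.138]
wrist_force: [-0.0, 0.6, -1.8]
finger_gap: 49.0
finger_force: 15.0
clock: 10.15
eef_pos: [684.4, -94.7, 101.4]
eef_rot: [3.141, -0.002, -3.14]
wrist_force: [1.4, 0.9, -0.5]
finger_gap: 49.4
finger_force: 15.0
```

```bash

echo '[[0,0,2.5,0,0,0],[0,0,5,0,0,0],[0,0,6.3,0,0,0],[0,0,6.7,0,0,0],[0,0,6.7,0,0,0]]' | python3 nudge.py
echo '[[0,0,0.1,0,0,0],[0,0,0.2,0,0,0],[0,0,0.25,0,0,0],[0,0,0.25,0,0,0]]' | python3 nudge.py
```

```text
clock: 10.65
eef_pos: [685.3, -95.9, 35.9]
eef_rot: [-3.141, 0.001, -3.141]
wrist_force: [-0.6, -0.3, -0.5]
finger_gap: 49.0
finger_force: 15.0
clock: 11.05
eef_pos: [685.0, -96.1, 32.9]
eef_rot: [-3.142, 0.0, -3.141]
wrist_force: [0.5, 0.4, -2.0]
finger_gap: 49.2
finger_force: 15.0
```

```bash

echo '[[0,0,0.08,0,0,0],[0,0,0.14,0,0,0],[0,0,0.16,0,0,0]]' | python3 nudge.py
echo '[[0,0,0,0,0,0],[0,0,0,0,0,0],[0,0,0,0,0,0],[0,0,0,0,0,0]]' | python3 nudge.py 85
echo '[[0,0,-2,0,0,0],[0,0,-6,0,0,0],[0,0,-10.5,0,0,0],[0,0,-14.5,0,0,0],[0,4,-15.5,0,0,0]]' | python3 nudge.py
```

```text
clock: 11.35
eef_pos: [685.1, -96.1, 31.6]
eef_rot: [-3.142, 0.0, -3.141]
wrist_force: [-2.3, 0.2, 5.3]
finger_gap: 49.2
finger_force: 15.0
clock: 11.75
eef_pos: [684.9, -96.1, 30.9]
eef_rot: [3.142, -0.0, -3.141]
wrist_force: [-0.5, 0.2, 0.1]
finger_gap: 77.5
finger_force: 0.0
clock: 12.25
eef_pos: [686.2, -59.5, 191.6]
eef_rot: [-3.14, 0.007, 3.137]
wrist_force: [0.5, -0.3, 0.0]
finger_gap: 84.8
finger_force: 0.0
```

```bash

echo '[[3,3.6,0,0,0,0],[6,7.3,0,0,0,0],[9,11,0,0,0,0],[12,14.6,0,0,0,0],[15,18.3,0,0,0,0]]' | python3 nudge.py 94
echo '[[3,3.6,0,0,0,-0.552],[6,7.3,0,0,0,-1.104],[9,11,0,0,0,-1.656],[12,14.6,0,0,0,-2.208],[14.95,18.2,0,0,0,-2.76]]' | python3 nudge.py
echo '[[0,0,4,0,0,0],[0,0,7.5,0,0,0],[0,0,8,0,0,0],[0,0,8,0,0,0]]' | python3 nudge.py
python3 - <<'E'
from h import *
s=manip.read_state();print(s["eef_pos"],s["eef_rot"],totool([385.5-s["eef_pos"][0],309-s["eef_pos"][1],0]))
p,d=manip.camera("top");cv2.imwrite("pics/t3.png",p[:,:,::-1]);W=cloud("top",d)
m=(abs(W[...,0]-685)<30)&(abs(W[...,1]+96)<30)&(W[...,2]>60);print('jar',W[m].mean(0),W[m].min(0),W[m].max(0))
p,d=manip.camera("wrist");cv2.imwrite("pics/w2.png",p[:,:,::-1])
E
```

```text
clock: 12.75
eef_pos: [533.5, 128.1, 186.1]
eef_rot: [3.142, 0.0, -3.142]
wrist_force: [1.3, 0.8, 0.8]
finger_gap: 94.0
finger_force: 0.0
clock: 13.25
eef_pos: [383.9, 310.1, 186.3]
eef_rot: [-3.142, 0.001, -2.446]
wrist_force: [1.2, 0.1, 0.0]
finger_gap: 93.7
finger_force: 0.0
clock: 13.65
eef_pos: [385.4, 308.7, 106.2]
eef_rot: [3.142, -0.001, -2.452]
wrist_force: [-0.4, -0.3, 0.3]
finger_gap: 93.7
finger_force: 0.0
[385.41861413 308.73810402 106.22386699] [ 3.14151850e+00 -1.04497076e-03 -2.45163400e+00] [-2.29468721e-01  1.50190605e-01 -2.28651087e-04]
jar [682.48471142 -96.52138346  70.47061979] [ 661.52641663 -119.78973071   60.20686195] [706.61654713 -75.22228054  76.20639672]
```

View pics/w2.png

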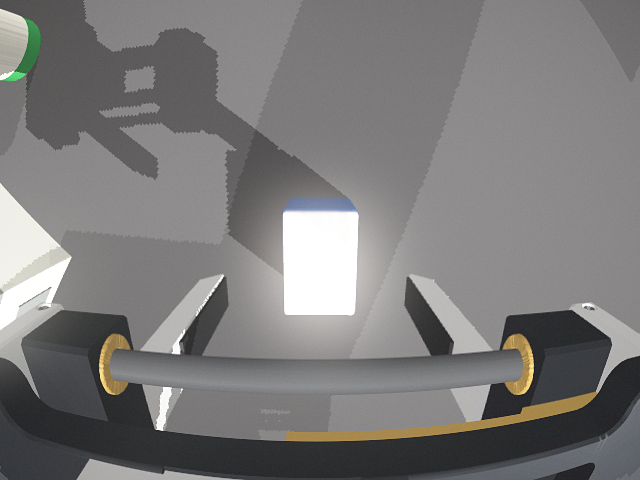

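The tin, at (320,262), is square and centred between the open fingers. The jar stands in the bay with its top near z 72.

```bash

echo '[[0,0,4,0,0,0],[0,0,7,0,0,0],[0,0,8,0,0,0],[0,0,8,0,0,0],[0,0,8,0,0,0]]' | python3 nudge.py 62
echo '[[0,0,0,0,0,0],[0,0,0,0,0,0],[0,0,0,0,0,0],[0,0,0,0,0,0],[0,0,0,0,0,0]]' | python3 nudge.py 38 15
echo '[[0,0,-1,0,0,0],[0,0,-3,0,0,0],[0,0,-7,0,0,0],[0,0,-11.5,0,0,0],[0,0,-14.8,0,0,0]]' | python3 nudge.py
python3 - <<'E'
from h import *
s=manip.read_state();print(s["eef_pos"],s["eef_rot"],totool(np.array([606,-96,0])-s["eef_pos"]*[1,1,0]))
E
```

```text
clock: 14.25
eef_pos: [386.3, 309.4, 27.8]
eef_rot: [-3.141, 0.002, -2.452]
wrist_force: [-0.1, 1.3, 0.6]
finger_gap: 62.2
finger_force: 0.0
clock: 14.75
eef_pos: [385.8, 309.3, 27.2]
eef_rot: [-3.142, 0.002, -2.451]
wrist_force: [-2.2, -0.9, 8.1]
finger_gap: 48.1
finger_force: 15.0
clock: 15.25
eef_pos: [385.5, 308.9, 177.4]
eef_rot: [-3.141, 0.002, -2.451]
wrist_force: [0.4, 0.4, -1.8]
finger_gap: 48.0
finger_force: 15.0
[385.45018378 308.90490977 177.40316756] [-3.14134153e+00  2.16106212e-03 -2.45135224e+00] [ 8.77474842e+01 -4.52648407e+02 -7.59555671e-02]
```

Converted, -226.3 mm is -22.63, -88 mm is -8.8, 0.69 rad is 2.76.

```bash

echo '[[0.8,-4.2,0,0,0,0.552],[1.7,-8.8,0,0,0,1.104],[2.6,-13.4,0,0,0,1.656],[3.5,-18,0,0,0,2.208],[4.4,-22.63,0,0,0,2.76]]' | python3 nudge.py
echo '[[-2.5,-4.6,0,0,0,0],[-5,-9.2,0,0,0,0],[-7.5,-13.8,0,0,0,0],[-10,-18.3,0,0,0,0],[-11.03,-20.25,0,0,0,0]]' | python3 nudge.py
echo '[[0,0,1,0,0,0],[0,0,4,0,0,0],[0,0,6.5,0,0,0],[0,0,7,0,0,0],[0,0,7,0,0,0]]' | python3 nudge.py
```

```text
clock: 15.75
eef_pos: [496.0, 104.5, 174.9]
eef_rot: [3.142, 0.001, 3.136]
wrist_force: [1.5, -0.1, -2.4]
finger_gap: 48.2
finger_force: 15.0
clock: 16.25
eef_pos: [606.5, -99.3, 174.4]
eef_rot: [-3.141, -0.0, 3.14]
wrist_force: [-0.3, 1.1, -2.2]
finger_gap: 48.0
finger_force: 15.0
clock: 16.75
eef_pos: [605.5, -95.6, 104.1]
eef_rot: [3.141, -0.001, -3.141]
wrist_force: [-0.2, 0.3, -1.2]
finger_gap: 48.1
finger_force: 15.0
```

```bash

echo '[[0,0,2.5,0,0,0],[0,0,5,0,0,0],[0,0,6.4,0,0,0],[0,0,6.8,0,0,0],[0,0,6.8,0,0,0]]' | python3 nudge.py
echo '[[0,0,0.1,0,0,0],[0,0,0.2,0,0,0],[0,0,0.28,0,0,0],[0,0,0.28,0,0,0]]' | python3 nudge.py
```

```text
clock: 17.25
eef_pos: [606.2, -96.1, 36.8]
eef_rot: [-3.141, 0.001, -3.141]
wrist_force: [0.6, -0.4, -2.0]
finger_gap: 48.0
finger_force: 15.0
clock: 17.65
eef_pos: [605.9, -96.1, 33.5]
eef_rot: [-3.142, 0.0, -3.141]
wrist_force: [0.0, -0.5, -2.5]
finger_gap: 47.7
finger_force: 15.0
```

```bash

echo '[[0,0,0.05,0,0,0],[0,0,0.09,0,0,0],[0,0,0.09,0,0,0]]' | python3 nudge.py
echo '[[0,0,0,0,0,0],[0,0,0,0,0,0],[0,0,0,0,0,0],[0,0,0,0,0,0]]' | python3 nudge.py 80
echo '[[0,0,-2,0,0,0],[0,0,-6,0,0,0],[0,0,-10.5,0,0,0],[0,0,-14.5,0,0,0],[0,4,-15,0,0,0]]' | python3 nudge.py
echo '[[0,4.8,0,0,0,0],[0,9.6,0,0,0,0],[0,14.4,0,0,0,0],[0,19.2,0,0,0,0],[0,21,0,0,0,0]]' | python3 nudge.py 0 20
python3 tab.py t4; python3 - <<'E'
from h import *
s=manip.read_state();print(s["eef_pos"])
E
```

```text
clock: 17.95
eef_pos: [606.0, -96.2, 33.2]
eef_rot: [-3.142, 0.0, -3.141]
wrist_force: [-4.7, 0.4, 6.8]
finger_gap: 48.1
finger_force: 15.0
clock: 18.35
eef_pos: [605.9, -96.1, 32.3]
eef_rot: [3.142, -0.0, -3.141]
wrist_force: [0.3, 0.7, -0.4]
finger_gap: 76.4
finger_force: 0.0
clock: 18.85
eef_pos: [607.6, -59.0, 187.9]
eef_rot: [-3.14, 0.008, 3.138]
wrist_force: [0.4, 0.8, -0.9]
finger_gap: 80.3
finger_force: 0.0
clock: 19.35
eef_pos: [605.2, 157.7, 182.3]
eef_rot: [3.141, -0.0, -3.138]
wrist_force: [-0.3, -0.5, -0.3]
finger_gap: 43.2
finger_force: 0.0
red cover y [-25.6 116.6] n 3836
ridges y [16.1 84.9]
yellow [639.6  47.9 100.3]
[605.26584492 158.37026545 182.16114835]
```

View pics/t4.png

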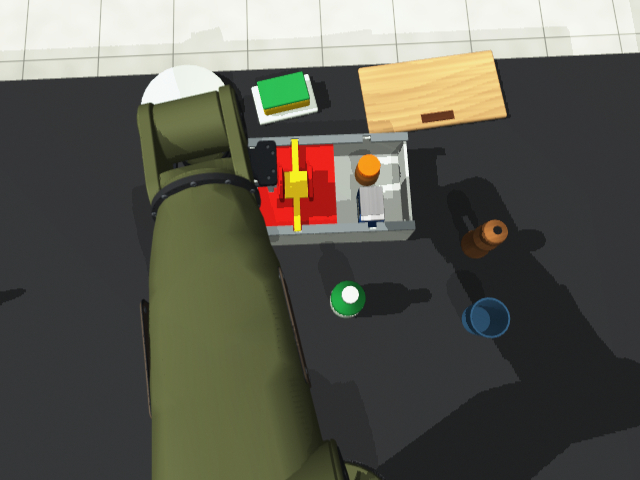

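Jar (367,168) and tin (371,203) are both upright in the bay, and the cover is latched open.

```bash

echo '[[-1.2,-3.5,0,0,0,0],[-2.4,-7.5,0,0,0,0],[-3.55,-10.6,0,0,0,0],[-3.55,-10.6,0,0,0,0],[-3.55,-10.6,0,0,0,0]]' | python3 nudge.py
echo '[[0,0,3,0,0,0],[0,0,5.5,0,0,0],[0,0,7,0,0,0],[0,0,7.6,0,0,0],[0,0,7.6,0,0,0]]' | python3 nudge.py
```

```text
clock: 19.9
eef_pos: [641.3, 46.6, 182.1]
eef_rot: [3.142, -0.0, 3.14]
wrist_force: [-0.1, -0.6, -0.3]
finger_gap: 0.8
finger_force: 0.0
clock: 20.4
eef_pos: [641.2, 48.2, 106.3]
eef_rot: [-3.142, -0.0, -3.141]
wrist_force: [0.5, 0.2, -0.2]
finger_gap: 0.6
finger_force: 0.0
```

```bash

echo '[[0,0,0.4,0,0,0],[0,0,0.8,0,0,0],[0,0,1.1,0,0,0],[0,0,1.27,0,0,0],[0,0,1.27,0,0,0]]' | python3 nudge.py
echo '[[0,-0.4,0,0,0,0],[0,-1,0,0,0,0],[0,-2,0,0,0,0],[0,-3.4,0,0,0,0],[0,-5,0,0,0,0]]' | python3 nudge.py
echo '[[0,-2,0,0,0,0],[0,-4,0,0,0,0],[0,-6,0,0,0,0],[0,-7.6,0,0,0,0],[0,-8.6,0,0,0,0]]' | python3 nudge.py
echo '[[0,-0.4,0,0,0,0],[0,-0.7,0,0,0,0],[0,-0.9,0,0,0,0],[0,-1,0,0,0,0],[0,-1,0,0,0,0]]' | python3 nudge.py
```

```text
clock: 20.9
eef_pos: [641.9, 48.0, 94.2]
eef_rot: [3.141, 0.002, -3.141]
wrist_force: [2.5, 1.5, 5.6]
finger_gap: 0.6
finger_force: 2.6
clock: 21.4
eef_pos: [641.7, -2.2, 94.3]
eef_rot: [3.141, 0.001, -3.141]
wrist_force: [2.0, 2.7, 5.3]
finger_gap: 0.4
finger_force: 2.6
clock: 21.9
eef_pos: [641.3, -89.2, 94.0]
eef_rot: [3.141, 0.0, 3.141]
wrist_force: [-0.5, 1.1, 6.0]
finger_gap: -0.1
finger_force: 2.7
clock: 22.4
eef_pos: [641.4, -97.8, 94.0]
eef_rot: [3.141, 0.0, -3.141]
wrist_force: [0.2, 3.5, 5.8]
finger_gap: 0.4
finger_force: 2.7
```

```bash

echo '[[0,-0.2,0,0,0,0],[0,-0.4,0,0,0,0],[0,-0.5,0,0,0,0],[0,-0.5,0,0,0,0]]' | python3 nudge.py
echo '[[0,-0.1,0,0,0,0],[0,-0.2,0,0,0,0],[0,-0.3,0,0,0,0],[0,-0.3,0,0,0,0]]' | python3 nudge.py
```

```text
clock: 22.8
eef_pos: [641.4, -102.6, 94.1]
eef_rot: [3.141, 0.0, -3.141]
wrist_force: [-0.1, 3.5, 5.4]
finger_gap: 0.4
finger_force: 3.3
clock: 23.2
eef_pos: [641.4, -102.8, 94.0]
eef_rot: [3.137, -0.0, -3.14]
wrist_force: [-0.3, 20.6, 8.0]
finger_gap: 0.7
finger_force: 11.2
```

Firm stop reached; now release and retreat.

```bash

echo '[[0,0.05,-0.5,0,0,0],[0,0.1,-1.2,0,0,0],[0,0.8,-1.8,0,0,0],[0,1.2,-5,0,0,0],[0,1.2,-9.5,0,0,0]]' | python3 nudge.py
echo '[[0,5,0,0,0,0],[0,10,0,0,0,0],[0,15,0,0,0,0],[0,20,0,0,0,0],[0,25,0,0,0,0]]' | python3 nudge.py
echo '[[0,5,0,0,0,0],[0,10,0,0,0,0],[0,13,0,0,0,0],[0,13,0,0,0,0],[0,13,0,0,0,0]]' | python3 nudge.py
python3 tab.py t5; python3 - <<'E'
from h import *
p,d=manip.camera("scene");W=cloud("scene",d);cv2.imwrite("pics/s5.png",p[:,:,::-1])
for n,c,z in(("bot",(422,-38),160),("cup",(376,-295),80),("mill",(528,-307),130)):
    m=(np.hypot(W[...,0]-c[0],W[...,1]-c[1])<45)&(W[...,2]>z);print(n,W[m].mean(0).round(1))
E
```

```text
clock: 23.7
eef_pos: [640.2, -93.4, 187.4]
eef_rot: [3.141, -0.005, -3.141]
wrist_force: [-0.1, -0.7, 0.2]
finger_gap: 0.4
finger_force: 0.0
clock: 24.2
eef_pos: [640.8, 157.8, 188.7]
eef_rot: [-3.141, -0.0, 3.142]
wrist_force: [-0.0, -1.8, 0.4]
finger_gap: 0.0
finger_force: 0.0
clock: 24.7
eef_pos: [641.0, 286.0, 188.2]
eef_rot: [-3.141, -0.001, -3.141]
wrist_force: [1.0, 0.5, -0.8]
finger_gap: 0.4
finger_force: 0.0
red cover y [-165.1  -18.3] n 4658
ridges y [-123.6  -59.9]
yellow [639.4 -91.6 100.4]
bot [423.2 -37.4 163.8]
cup [ 376.  -295.6   83.2]
mill [ 530.8 -305.5  133.4]
```

View pics/s5.png

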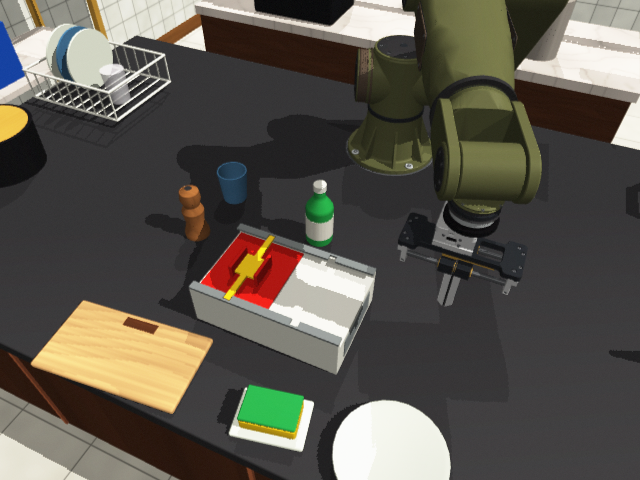

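The cover is shut with the tab up at (250,265), at the same height and position as at the start. The bystanders have not moved and the robot is clear.

```bash
python3 -c "
from cell import manip
print(manip.sign_off())"
```

```text
the job is handed in; nothing more can be done
None
```

The tea tin and spice jar are standing upright in the caddy's bay, the cover is shut with its tab up and latched, the soap bottle, cup and pepper mill have not moved, and I handed the job in at about 25 s on the robot's clock.

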